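Load a tube rack into the reader bay past its sprung gate

TASK

Load the tube rack that stands in the reader's lane: with one fingertip press down the long steel bar beside the lane and keep it down so that the gate stays sunk below the deck, and with the other finger push the rack along the lane over the gate until it is fully home against the end stop under the reading head. Then let the bar rise, so that the gate stands up again behind the rack. Push gently, never let the gate bear on the rack, do not lift the rack, and leave the other things on the bench alone.

Things in the scene. Friction and masses are not known exactly. Their poses are not given: they have to be found in the camera images.
- loader: bench reader with rack lane, fixed: aluminium deck, top 60 mm above the bench, x -235 to +172 mm; lane 156 mm wide between two steel rails 14 mm above the deck. Origin: on the bench under the lane's centre line, in the gate's plane. +x is the way the rack is pushed (inlet at -x), +y across the lane, z up. The hold-down bar is on the -y side, towards the robot, the hinge on the +y side
- bay_home (a point): where the rack's origin lies when it is home against the end stop (stop face at loader x = +166 mm): on the lane's centre line at deck height, loader x = +88.5 mm. Above the bay stands the white reading-head portal: loader x +105 to +165 mm, y -102 to +102 mm, underside 84 mm above the deck, top 182 mm above the bench
- gate (a joint): angle (rad) of the sprung gate frame (bar and blade, one rigid part) about a shaft along the loader's x axis at y = +96 mm, 48 mm above the bench. 0 = bar up, gate standing; grows as the bar is pressed; from about 0.115 the blade is wholly below the deck; 0.155 = bar on its stop. About 3 N on the bar starts it, 6 N holds it fully down. It springs back; the rack cannot push it open
- gate_blade (a point): point in the middle of the gate's top edge (loader y = -24 mm). The gate is an upright steel blade 3 mm thick at loader x = -1.5 to +1.5 mm, across the lane from loader y = -72 to +23 mm through a slot in the deck; at gate angle 0 it stands 8 mm (hinge side) to 18 mm (bar side) above the deck
- bar_inlet_end (a point): inlet end of the hold-down bar's top face, on its centre line. The bar is a flat steel strip 22 mm wide and 286 mm long, parallel to the lane, at loader y = -97 mm, x -262 to +24 mm; top 105 mm above the bench when up, about 27 mm lower and 6 mm farther out at gate angle 0.14. Pressed anywhere along its length it sinks equally. Nothing on it or between it and the lane is higher than it
- bar_gate_end (a point): the other end of the bar's top face, on its centre line, 24 mm past the gate plane
- rack: blue tube rack with small capped tubes, 155 mm long (its x, along the lane), 150 mm wide, 0.15 to 0.3 kg, on the deck on the inlet side of the gate, 3 mm play at each rail. Origin: centre of its underside. Base plate 0 to 8 mm, top plate 46 to 48 mm above its underside, both full size, open between; caps up to 61 mm. A finger pushes on the top plate's edge at the inlet end, rack x = -78 mm
- stopper: small red-brown rubber stopper, 28 x 28 x 24 mm, standing on the bench beside the bar; leave alone. Origin: centre of its underside
- forceps: steel forceps, 61 x 127 x 5 mm, lying on the bench on the bar's side of the loader; leave alone. Origin: centre of its underside
- marker: red and white marker pen, 17 x 135 x 16 mm, lying on the bench on the hinge side of the loader; leave alone. Origin: centre of its underside
- small_beaker: small clear beaker, 50 x 55 x 58 mm, standing on the bench on the hinge side of the loader; leave alone. Origin: centre of its underside
- tip_box: pink and white pipette-tip box, 91 x 122 x 77 mm, standing to the right; leave alone. Origin: centre of its underside
Not all that is in view belongs to the job. Of the things shaped like the rack, the blue one is meant.

How it is judged:
On the way, in this order (a step that is already met when the one before it is completed fails the run):
1. the bar is held down and the gate is fully sunk while the rack still stands wholly on the inlet side (value of joint gate above 0.112 rad and x of rack in the frame of loader below -0.079 m), for 0.2 s.
2. the rack is over the sunken gate, with the gate held down (value of joint gate above 0.108 rad and x of rack in the frame of loader between -0.03 and 0.06 m), for 0.1 s.
At the end, for the whole second after the job is handed in: the rack stands flat on the deck against the end stop (within 6 mm), at rest, and the gate is fully up behind it (gate angle under 0.015 rad) (x of rack in the frame of bay_home between -0.006 and 0.004 m and z of rack in the frame of loader below 0.064 m and angle between the x axis of rack and the x axis of loader, either way round below 0.06 rad and value of joint gate below 0.015 rad and linear speed of rack below 0.01 m/s); the robot touches nothing.
It fails at once if the gate bears on the rack (more than 1.5 N between them) (contact force between gate and rack above 1.5 N).
It fails at once if the rack is lifted (more than 8 mm off the deck) or tipped (more than about 7 degrees) (z of rack in the frame of loader above 0.068 m or angle between rack's own z axis and vertical above 0.12 rad).
It fails at once if the rack is shoved roughly (faster than 0.35 m/s, or more than 25 N from the fingers) (linear speed of rack above 0.35 m/s or contact force between the fingers and rack above 25 N).
It fails at once if another thing on the bench is moved (more than 20 mm) (distance of any of stopper, forceps, marker, small_beaker, tip_box from where it was at the start of the episode above 0.02 m).
It also fails if it takes over 42 s, if anything falls off the work surface, if the arm or the gripper's body presses on something with over 40 N, if the wrist force passes 120 N, or if a joint passes its speed limit or range.

ROBOT

A 7-joint arm with a two-finger parallel gripper is mounted at the origin on a cart in front of the work surface, level with it; the furniture and walls round the work are solid. World frame = base frame: x ahead of the robot, y to its left, z up, the work surface at z = 0. Lengths are in m, angles in rad, forces in N, time in s.
With the tool pointing down it reaches from about 0.425 to 0.925 m from the base axis. Payload 6.8 kg.
Tool frame: the origin (TCP) lies at the very end of the fingers, on their centre line; the grasp point (between the pads) lies bot.tcp_to_grasp behind it (bot.tcp_to_grasp is the distance from the TCP to the grasp point, in m); z points along the fingers, y is the line along which they close (so a half turn about z gives the same grasp; the last joint's range is limited). The gripper opens to 85 mm and grips with 20 to 120 N. Pads are 22 mm wide; open, the fingers measure 114 mm over their backs; the gripper's body (76 mm by 85 mm) begins 54 mm behind the grasp point. The pads swing forward as they close: fully open they stand 13 mm farther back than shut.
Start: joints at [-1.221, 0.477, 0.022, 1.555, -0.011, 1.109, -0.083], TCP at [0.298, 0.606, 0.208] pointing down, gripper open.
Joint ranges: [-2.96, 2.96], [-0.34, 2.1], [-1.41, 1.46], [0.24, 2.44], [-1.37, 4.51], [0.17, 1.92], [-2.96, 2.96]. Speed limits (rad/s): [2.39, 2.39, 3.14, 3.14, 3.14, 3.14, 3.14].

INTERFACE

Orientations are given as a unit quaternion [w, x, y, z].
In Python, from station import bot gives the robot as it stands.
- The arm moves only by the tool servo_tool, never from a script. Its argument "motion" is a list that holds one entry, the list of rows, each a list of 7 numbers: the shift along the tool's x, y, z in m, then the turn, a rotation vector about the tool's x, y, z in units of 5 degrees (1.0 is 5 degrees), then the opening, from 0 (shut) to 1 (fully open). A call has 1 to 20 rows; each row is the pose to reach, as a shift and turn from the pose commanded when the call began, along the tool's axes at that moment; what a row does not reach only later rows make up. A row lasts 1/12 s, in which the tool goes at most 41.7 mm and 7.16 degrees, less where a joint would pass 70% of its speed; a pose out of reach is approached as far as the arm can. A call with a gripper value outside its range is refused whole. The fingers move at their own pace and stop on an object; "grip_force" is the grip in N (left out, the last holds). Time passes only in rows, so rows that repeat a pose let the fingers close. It gives the time, the measured TCP pose, the force, the opening and the grip force at its end, in the units of the state.
- bot.get_obs(): the state, without advancing time (a new reading comes with each control period).
- bot.read_camera(name): name is "scene" or "top"; returns a dict with "img" (400x640x3 uint8, red, green, blue), "K" (3x3 intrinsics, pixels), "k1" (the pictures are not rectified: a ray, as slopes to the right and down, at radius r is drawn at 1 + k1 r^2 times it, then the intrinsics apply), "pose" (4x4, takes a point from camera to world coordinates). Camera axes: x right, y down, z forward; pixel columns grow to the right and rows downward; lengths in m; the calibration is good to about 2 mm. A picture is of the moment at which its call begins. There is no depth.
- bot.hand_in(): hands the job in; it is judged then, once.
The state is a dict: "t": time; "q": joint angles; "joint_vel": joint speeds; "joint_torque": joint torques, N m; "eef_pos": TCP position; "tool_rot": TCP orientation; "contact_force": force on the tool from outside, world axes, zero at the start; "torque": the same for the moment, N m; "gripper_width": opening from 0.0 (shut) to 1.0 (fully open); "grasp_force": force on a finger pad.
Only numpy, scipy, OpenCV 4.12 (cv2) and the standard library are available. Lean on these libraries where they do the work, as an engineer would, in place of code of your own. Each camera call takes 0.05 s, during which the arm holds its last target. There are 200 camera calls.

## Working session

There is one attempt and no reset: what is moved stays moved. The work goes in short steps, Python scripts to look and compute and a tool call to move; the robot and the scene stay as the last step left them, time stands still between calls to the robot, and variables do not carry over. Pictures are saved under pics/ and viewed, at most 10 in all, crops included, and the job is handed in when it is done.

Besides the shell and the picture viewer there is one more tool, called after ">>>" by a JSON object that holds its "api" and its "payload", one argument or row to a line. servo_tool: Moves the arm, as the interface text tells. Its arguments: {"type":"object","properties":{"motion":{"type":"array"},"grip_force":{"type":"number"}},"required":["motion"]}

```bash
mkdir -p pics; ls
python3 - <<'E'
from station import bot
import cv2
for n in("scene","top"):
    c=bot.read_camera(n);cv2.imwrite(f"pics/{n}0.png",c["img"][:,:,::-1]);print(n,c["K"].tolist(),c["k1"],c["pose"].round(4).tolist())
print(bot.get_obs(),bot.tcp_to_grasp)
E
```

```text
pics
scene [[487.8975993974553, 0.0, 321.0039951614175], [0.0, 487.8975993974553, 202.8221192402549], [0.0, 0.0, 1.0]] -0.025227666955604664 [[0.88, -0.3468, 0.3245, 0.1407], [-0.4749, -0.6559, 0.5868, -0.8314], [0.0094, -0.6705, -0.7419, 1.0691], [0.0, 0.0, 0.0, 1.0]]
top [[448.0590827731629, 0.0, 323.5458028021144], [0.0, 448.0590827731629, 201.50145297706126], [0.0, 0.0, 1.0]] -0.10880695078030792 [[-0.0014, -0.9969, 0.0792, 0.4741], [-1.0, 0.0008, -0.0076, -0.0346], [0.0075, -0.0792, -0.9968, 1.4578], [0.0, 0.0, 0.0, 1.0]]
{'t': 0.1, 'q': array([-1.22109022,  0.47774156,  0.02234888,  1.55633958, -0.01150335,
        1.10932851, -0.08310833]), 'joint_vel': array([-0.00023332, -0.00140229, -0.00017122, -0.0017582 ,  0.00116628,
       -0.00044717,  0.0028491 ]), 'joint_torque': array([ 3.47593923e-03, -5.97760928e+01,  1.61302663e+00, -2.81954312e+01,
        1.27623189e-02,  5.05189309e-03,  8.63360924e-06]), 'eef_pos': array([0.29809702, 0.60496463, 0.20671242]), 'tool_rot': array([-1.30879410e-04,  2.26906909e-01,  9.73916086e-01, -8.34168345e-04]), 'contact_force': array([-0.4701603 , -0.15133327,  0.14184234]), 'torque': array([-0.00391635,  0.02929217,  0.0314739 ]), 'grasp_force': 0.0, 'gripper_width': 0.9992820500231774} 0.0187
```

View pics/scene0.png

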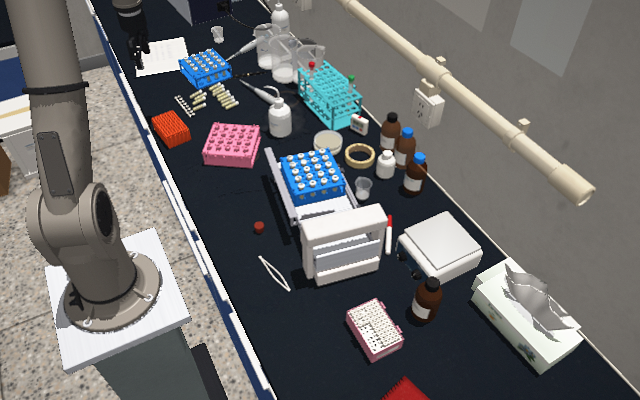

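View pics/top0.png

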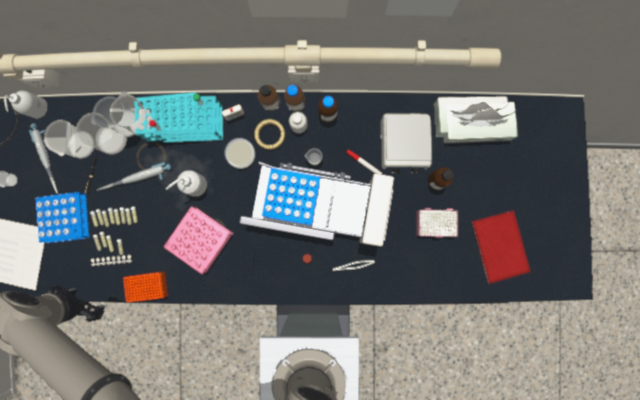

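The top view shows the loader around (320,200): the blue rack is at about (290,195) and the bar runs from about (243,222) to (333,237). The portal is at (378,210) and the stopper at (307,258). The forceps are at (353,266). Next I'll zoom in to measure.

Run:
```python
import cv2
a=cv2.imread("pics/top0.png")[150:280,230:400];cv2.imwrite("pics/topc.png",cv2.resize(a,None,fx=4.6,fy=4.6,interpolation=cv2.INTER_CUBIC))
a=cv2.imread("pics/scene0.png")[135:290,245:405];cv2.imwrite("pics/scenec.png",cv2.resize(a,None,fx=3.8,fy=3.8,interpolation=cv2.INTER_CUBIC))
```

```text
(no output)
```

View pics/topc.png

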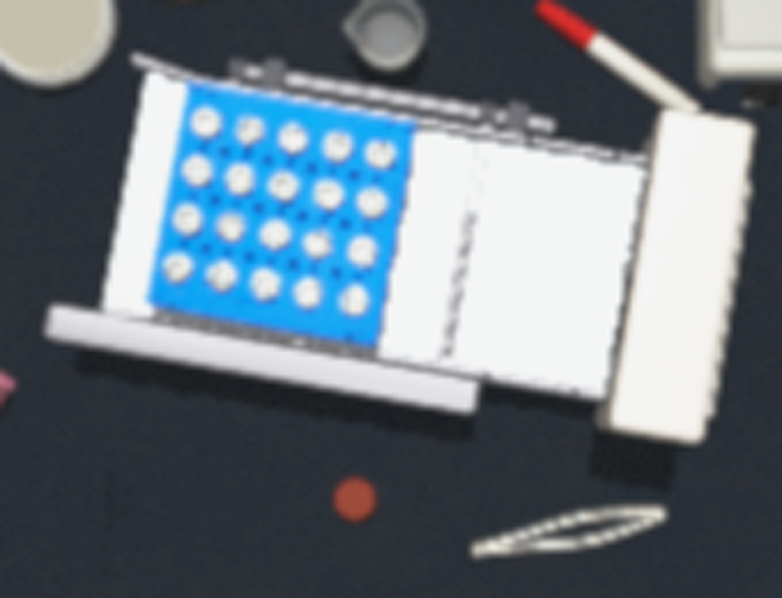

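View pics/scenec.png

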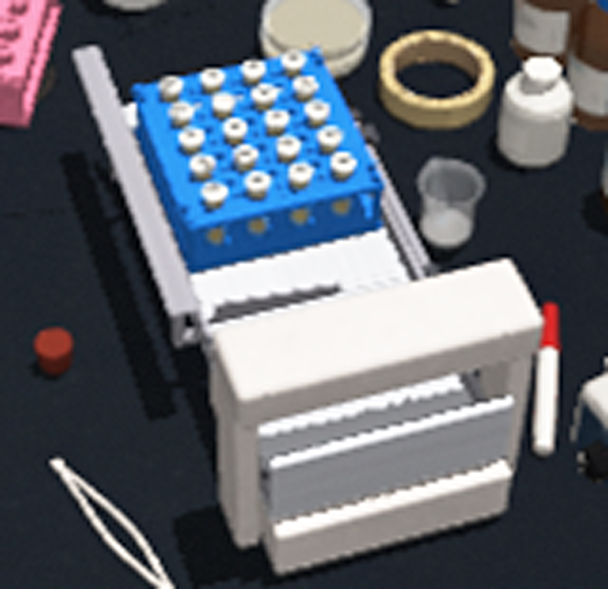

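The top crop gives these corners:
- **Bar:** (50,305), (45,337), (472,412), (478,382)
- **Portal top:** (660,108), (755,125), (703,442), (610,422)
- **Rack plate:** (188,83), (415,125), (380,347), (150,305)

In the scene crop I read the portal top as (510,258), (545,328), (240,405), (212,330) and the bar ends as (75,50), (98,45), (172,320), (195,312). I'll fit the poses from these.

```bash
cat > h.py <<'E'
import numpy as np
from station import bot
from scipy.optimize import least_squares
from scipy.spatial.transform import Rotation as R
def proj(c,P):
    T=np.linalg.inv(c["pose"]);p=np.asarray(P)@T[:3,:3].T+T[:3,3]
    s=p[:,:2]/p[:,2:];s=s*(1+c["k1"]*(s**2).sum(1,keepdims=True))
    return s@c["K"][:2,:2].T+c["K"][:2,2]
def l2w(L,p):
    c,s=np.cos(L[2]),np.sin(L[2]);p=np.asarray(p,float)
    return np.c_[L[0]+c*p[:,0]-s*p[:,1],L[1]+s*p[:,0]+c*p[:,1],p[:,2]]
E
python3 - <<'E'
from h import *
ct,cs=bot.read_camera("top"),bot.read_camera("scene")
bar=[(-.262,-.086,.105),(-.262,-.108,.105),(.024,-.108,.105),(.024,-.086,.105)]
por=[(.105,.102,.182),(.165,.102,.182),(.165,-.102,.182),(.105,-.102,.182)]
tp=lambda a,f,o:(np.array(a)+.5)/f-.5+o
ut=lambda a:tp(a,4.6,(230,150)); us=lambda a:tp(a,3.8,(245,135))
A=ut([(50,305),(45,337),(472,412),(478,382),(660,108),(755,125),(703,442),(610,422)])
B=us([(98,45),(75,50),(172,320),(195,312),(510,258),(545,328),(240,405),(212,330)])
P=np.array(bar+por)
def fit(f,x0):
    r=least_squares(f,x0,loss="soft_l1");return r.x
ft=lambda L:(proj(ct,l2w(L,P))-A).ravel(); fs=lambda L:(proj(cs,l2w(L,P))-B).ravel()
x0=[.45,0,-1.7]
for n,f in(("t",ft),("s",fs),("b",lambda L:np.r_[ft(L),fs(L)])):
    L=fit(f,x0);print(n,L.round(4),f(L).reshape(-1,2).round(1).tolist())
k=np.array([(-.0775,.075,.108),(.0775,.075,.108),(.0775,-.075,.108),(-.0775,-.075,.108)])
C=ut([(188,83),(415,125),(380,347),(150,305)])
D=us([(315,50),(382,185),(190,250),(135,88)])
for f in (lambda r:(proj(ct,l2w(r,k))-C).ravel(),lambda r:np.r_[(proj(ct,l2w(r,k))-C).ravel(),(proj(cs,l2w(r,k))-D).ravel()]):
    r=fit(f,x0);d=r[:2]-L[:2];c,s=np.cos(L[2]),np.sin(L[2]);print("rack",r.round(4),"in loader",c*d[0]+s*d[1],-s*d[0]+c*d[1],r[2]-L[2],f(r).round(1))
print(l2w(L,[(-.262,-.097,.105),(.024,-.097,.105),(.0885,0,.06)]))
o=bot.get_obs();print(R.from_quat(o["tool_rot"],scalar_first=True).as_matrix().round(3))
np.save("L.npy",L)
E
```

```text
t [ 0.5773 -0.0667 -1.7458] [[0.1, -0.1], [-0.1, 0.1], [0.2, 0.3], [0.1, -0.3], [0.3, -0.7], [0.1, -0.8], [-0.1, 0.4], [-0.6, 1.1]]
s [ 0.5745 -0.0747 -1.7532] [[0.4, 0.2], [-0.7, 0.4], [-0.6, -0.3], [1.5, -0.2], [0.6, 0.2], [1.0, -0.4], [-0.9, -0.2], [-0.8, 0.3]]
b [ 0.5764 -0.0697 -1.7491] [[1.1, -0.1], [0.8, 0.1], [1.1, 0.6], [1.1, -0.1], [1.4, -0.3], [1.2, -0.3], [0.8, 0.8], [0.3, 1.5], [-0.0, -0.8], [-1.2, -0.7], [-0.7, -1.8], [1.4, -1.6], [0.2, -1.6], [0.7, -2.3], [-0.8, -2.0], [-0.8, -1.3]]
rack [ 0.5974  0.053  -1.7424] in loader -0.12448850179095135 -0.0010813988524045193 0.006628388109410466 [-0.   0.1  0.8 -0.5 -0.1 -0.  -0.6  0.4]
rack [ 0.5972  0.0513 -1.7439] in loader -0.12283556383379535 -0.0010035126944897242 0.005210260229288055 [ 0.6  0.1  1.4 -0.4  0.4  0.1 -0.1  0.4  0.3 -0.6  0.9 -0.6 -0.8 -5.4
 -1.3 -0.1]
[[ 0.52743444  0.20532467  0.105     ]
 [ 0.47672023 -0.07614303  0.105     ]
 [ 0.56074576 -0.15682116  0.06      ]]
[[-0.897  0.442 -0.   ]
 [ 0.442  0.897 -0.001]
 [-0.    -0.001 -1.   ]]
```

>>> {"api": "servo_tool", "payload": {
  "motion": [
    [[-0.022,-0.014,0,0,0,0.74,1],[-0.044,-0.028,0,0,0,1.48,1],[-0.066,-0.041,0,0,0,2.22,1],[-0.087,-0.055,0,0,0,2.96,1],[-0.109,-0.069,0,0,0,3.7,1],[-0.131,-0.083,0,0,0,4.44,1],[-0.153,-0.097,0,0,0,5.18,1],[-0.175,-0.11,0,0,0,5.92,1],[-0.197,-0.124,0,0,0,6.66,1],[-0.219,-0.138,0,0,0,7.4,1],[-0.24,-0.152,0,0,0,8.14,1],[-0.262,-0.166,0,0,0,8.88,1],[-0.284,-0.179,0,0,0,9.62,1],[-0.306,-0.193,0,0,0,10.36,1],[-0.328,-0.207,0,0,0,11.1,1],[-0.35,-0.221,0,0,0,11.84,1],[-0.372,-0.235,0,0,0,12.58,1],[-0.393,-0.248,0,0,0,13.32,1],[-0.415,-0.262,0,0,0,14.06,1],[-0.437,-0.276,0,0,0,14.8,1]]
  ]
}}

```text
t: 1.87
eef_pos: [0.5691, 0.1625, 0.2077]
tool_rot: [-0.0, 0.769, 0.639, 0.0]
contact_force: [-0.3, 0.0, 0.5]
gripper_width: 1.0
grasp_force: 0.0
```

>>> {"api": "servo_tool", "payload": {
  "motion": [
    [[0,0,0.03,0,0,0,1],[0,0,0.06,0,0,0,1],[0,0,0.07,0,0,0,1],[0,0,0.07,0,0,0,1],[0,0,0.07,0,0,0,1]]
  ]
}}

```text
t: 2.28
eef_pos: [0.5685, 0.1645, 0.1379]
tool_rot: [-0.0, 0.768, 0.641, -0.0]
contact_force: [-0.2, -0.2, 1.1]
gripper_width: 1.002
grasp_force: 0.0
```

```bash
cat >> h.py <<'E'
def tcp():
    L=np.array([.577,-.068,-1.748]);o=bot.get_obs();d=o["eef_pos"][:2]-L[:2];c,s=np.cos(L[2]),np.sin(L[2])
    ty=R.from_quat(o["tool_rot"],scalar_first=True).as_matrix()[:,1]
    print("t",o["t"],"tcp in loader",round(c*d[0]+s*d[1],4),round(-s*d[0]+c*d[1],4),o["eef_pos"][2].round(4),"yaw err",round(np.arctan2(ty[1],ty[0])-L[2]-np.pi/2,4),"tilt",ty[2].round(4),"F loader",(c*o["contact_force"][0]+s*o["contact_force"][1]).round(2),(-s*o["contact_force"][0]+c*o["contact_force"][1]).round(2),o["contact_force"][2].round(2))
E
python3 - <<'E'
from h import *
import cv2
tcp()
a=bot.read_camera("scene")["img"][60:290,225:405,::-1];b=bot.read_camera("top")["img"][130:270,210:400,::-1]
a=cv2.resize(a,(360,460),interpolation=cv2.INTER_CUBIC);b=cv2.resize(b,(430,317),interpolation=cv2.INTER_CUBIC)
b=cv2.copyMakeBorder(b,0,143,0,0,cv2.BORDER_CONSTANT);cv2.imwrite("pics/p2.png",cv2.hconcat([a,b]))
E
```

```text
t 2.2833 tcp in loader -0.2273 -0.0494 0.1379 yaw err -0.0022 tilt -0.0004 F loader 0.2 -0.16 1.15
```

View pics/p2.png

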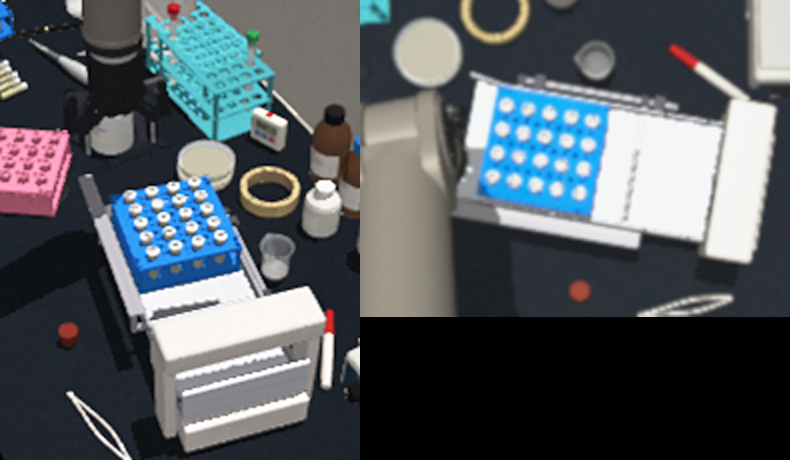

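The arm's shape at (110,110) in the scene half sits near the white bottle. I'll check that against the projected fingertip positions.

Run:
```python
from h import *
c=bot.read_camera("scene");L=[.577,-.068,-1.748]
P=l2w(L,[(-.2273,-.0994,.151),(-.2273,.0006,.151),(-.2273,-.0494,.138),(-.2,0,.107)])
print(((proj(c,P)-(225,60))*2).round())
```

```text
[[ 85. 163.]
 [152. 150.]
 [119. 163.]
 [158. 184.]]
```

Run:
```python
from h import *
import cv2
a=bot.read_camera("scene")["img"][60:190,225:355,::-1]
a=cv2.resize(a,(600,600),interpolation=cv2.INTER_CUBIC);a=(255*(a/255.)**.5).astype('uint8');cv2.imwrite("pics/p3.png",a)
```

```text
(no output)
```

View pics/p3.png

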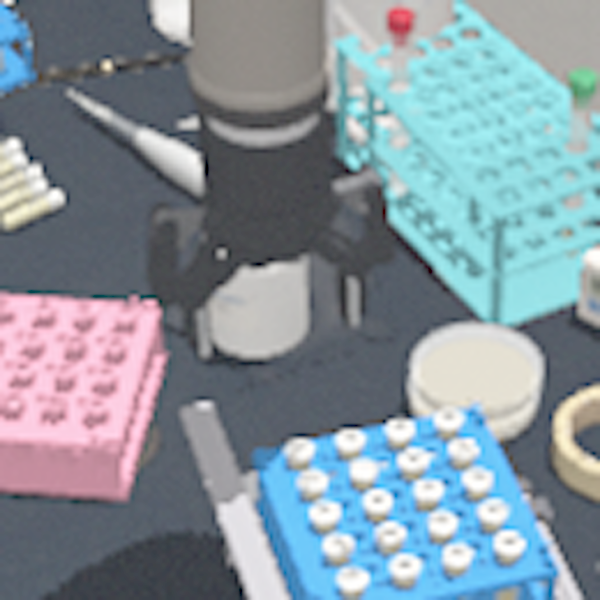

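The fingertips show at crop (205,355) and (353,325), beyond the rack's inlet edge and lined up with the bar and lane. I'll lower the tool now.

>>> {"api": "servo_tool", "payload": {
  "motion": [
    [[0,0,0.015,0,0,0,1],[0,0,0.03,0,0,0,1],[0,0,0.04,0,0,0,1],[0,0,0.042,0,0,0,1],[0,0,0.042,0,0,0,1]]
  ]
}}

```text
t: 2.9
eef_pos: [0.5681, 0.1648, 0.0955]
tool_rot: [-0.0, 0.767, 0.641, -0.0]
contact_force: [0.6, 0.2, -0.3]
gripper_width: 0.995
grasp_force: 0.0
```

>>> {"api": "servo_tool", "payload": {
  "motion": [
    [[0,0,0.003,0,0,0,1],[0,0,0.006,0,0,0,1],[0,0,0.009,0,0,0,1],[0,0,0.009,0,0,0,1]]
  ]
}}

```text
t: 3.23
eef_pos: [0.5682, 0.1648, 0.0863]
tool_rot: [-0.0, 0.767, 0.641, -0.0]
contact_force: [-1.5, -1.0, -0.5]
gripper_width: 1.0
grasp_force: 0.0
```

>>> {"api": "servo_tool", "payload": {
  "motion": [
    [[0,0,0.003,0,0,0,1],[0,0,0.006,0,0,0,1],[0,0,0.006,0,0,0,1]]
  ]
}}

```text
t: 3.48
eef_pos: [0.568, 0.1647, 0.08]
tool_rot: [-0.0, 0.767, 0.641, -0.0]
contact_force: [-0.8, 0.4, 0.3]
gripper_width: 1.003
grasp_force: 0.0
```

There's no force yet, and I expected the bar by now. I'll look before going lower.

Run:
```python
from h import *
import cv2
tcp()
a=bot.read_camera("scene")["img"][95:205,240:350,::-1]
a=cv2.resize(a,(600,600),interpolation=cv2.INTER_CUBIC);a=(255*(a/255.)**.5).astype('uint8');cv2.imwrite("pics/p4.png",a)
```

```text
t 3.4833 tcp in loader -0.2275 -0.0499 0.08 yaw err -0.0013 tilt -0.0008 F loader -0.22 -0.87 0.28
```

View pics/p4.png

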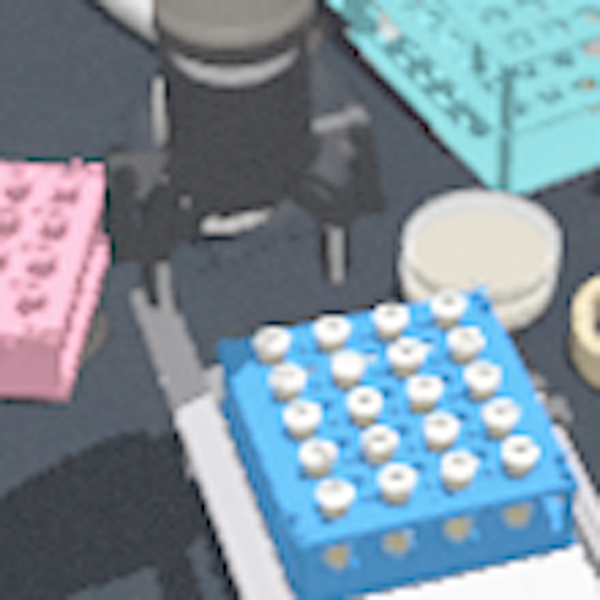

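The near fingertip is at (163,305), over the bar near its inlet end. The other tip is at (335,282), behind the rack. The bar is under the finger, so I'll keep pressing in small steps.

>>> {"api": "servo_tool", "payload": {
  "motion": [
    [[0,0,0.003,0,0,0,1],[0,0,0.006,0,0,0,1],[0,0,0.006,0,0,0,1]]
  ]
}}

```text
t: 3.78
eef_pos: [0.5679, 0.1647, 0.074]
tool_rot: [-0.0, 0.767, 0.641, -0.0]
contact_force: [-0.9, 0.5, 0.0]
gripper_width: 1.002
grasp_force: 0.0
```

>>> {"api": "servo_tool", "payload": {
  "motion": [
    [[0,0,0.003,0,0,0,1],[0,0,0.006,0,0,0,1],[0,0,0.006,0,0,0,1]]
  ]
}}

```text
t: 4.03
eef_pos: [0.5684, 0.1648, 0.0683]
tool_rot: [0.0, 0.767, 0.641, 0.0]
contact_force: [-0.6, 0.5, 2.0]
gripper_width: 1.003
grasp_force: 1.0
```

>>> {"api": "servo_tool", "payload": {
  "motion": [
    [[0,0,0.003,0,0,0,1],[0,0,0.006,0,0,0,1],[0,0,0.006,0,0,0,1]]
  ]
}}

```text
t: 4.28
eef_pos: [0.5669, 0.1651, 0.062]
tool_rot: [-0.001, 0.767, 0.641, -0.001]
contact_force: [-5.2, 1.5, 4.5]
gripper_width: 1.0
grasp_force: 2.6
```

Run:
```python
from h import *
import cv2
tcp(); print(bot.get_obs()["torque"])
a=bot.read_camera("scene")["img"][105:225,240:365,::-1];b=cv2.imread("pics/scene0.png")[105:225,240:365]
g=lambda a:(255*(cv2.resize(a,None,fx=f,fy=f,interpolation=cv2.INTER_CUBIC)/255.)**.5).astype('uint8')
f=4.9;A=g(a);f=1.5;B=g(b[60:]);B=cv2.copyMakeBorder(B,0,A.shape[0]-B.shape[0],0,0,cv2.BORDER_CONSTANT)
cv2.imwrite("pics/p5.png",cv2.hconcat([A,B]));print(A.shape,B.shape)
```

```text
t 4.2833 tcp in loader -0.2277 -0.051 0.062 yaw err -0.0009 tilt -0.0028 F loader -0.58 -5.35 4.5
[0.2507569  1.17128212 0.04268432]
(588, 612, 3) (588, 188, 3)
```

View pics/p5.png

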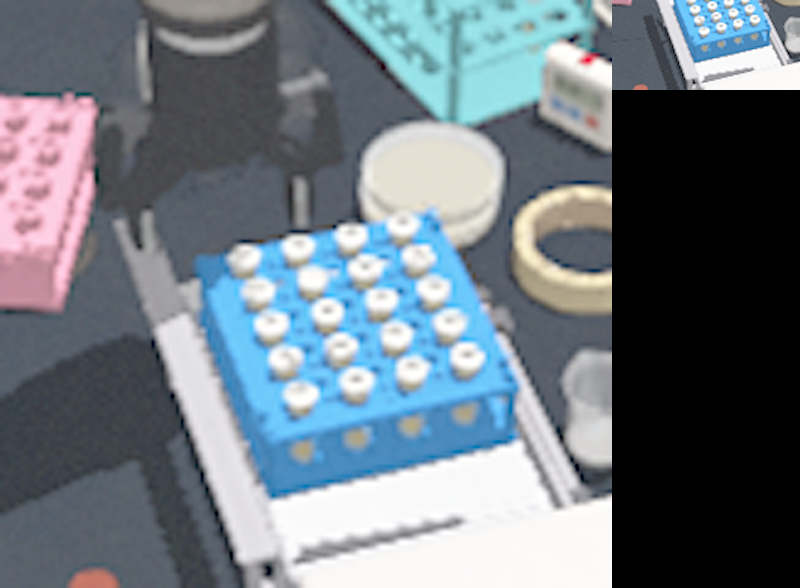

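Run:
```python
from h import *
c=bot.read_camera("scene");L=[.577,-.068,-1.748]
for y,m in((-.0935,(269.6,157)),(-.0085,(301.2,151.5))):
  for x in(-.2387,-.2277,-.2167):
    z=np.arange(.06,.121,.01);p=proj(c,l2w(L,[(x,y,k) for k in z]));print(y,x,m,p.round(1).tolist())
```

```text
-0.0935 -0.2387 (269.6, 157) [[270.8, 162.0], [270.5, 159.5], [270.3, 157.1], [270.1, 154.6], [269.8, 152.0], [269.6, 149.5], [269.4, 146.9]]
-0.0935 -0.2277 (269.6, 157) [[271.7, 164.4], [271.4, 161.9], [271.2, 159.5], [271.0, 157.0], [270.8, 154.4], [270.5, 151.9], [270.3, 149.3]]
-0.0935 -0.2167 (269.6, 157) [[272.6, 166.8], [272.4, 164.3], [272.1, 161.9], [271.9, 159.4], [271.7, 156.9], [271.5, 154.3], [271.2, 151.8]]
-0.0085 -0.2387 (301.2, 151.5) [[297.8, 156.2], [297.7, 153.7], [297.7, 151.3], [297.6, 148.8], [297.5, 146.3], [297.4, 143.7], [297.3, 141.2]]
-0.0085 -0.2277 (301.2, 151.5) [[298.9, 158.5], [298.8, 156.1], [298.7, 153.6], [298.6, 151.1], [298.5, 148.6], [298.4, 146.1], [298.4, 143.5]]
-0.0085 -0.2167 (301.2, 151.5) [[299.9, 160.9], [299.8, 158.4], [299.7, 156.0], [299.7, 153.5], [299.6, 151.0], [299.5, 148.4], [299.4, 145.9]]
```

Both tips measure at about z = 0.10, so they stand farther back than I assumed. That would leave the gripper's body close to the tube caps once the bar is down. I'll lift off and partly close to 0.65, which swings the tips forward, then shift y so one finger stays on the bar and the other sits at lane y ≈ -30 mm.

>>> {"api": "servo_tool", "payload": {
  "motion": [
    [[0,0,-0.015,0,0,0,1],[0,0,-0.035,0,0,0,1],[0,-0.007,-0.04,0,0,0,0.65],[0,-0.015,-0.04,0,0,0,0.65],[0,-0.015,-0.04,0,0,0,0.65],[0,-0.015,-0.04,0,0,0,0.65],[0,-0.015,-0.04,0,0,0,0.65]]
  ],
  "grip_force": 40
}}

```text
t: 4.97
eef_pos: [0.5529, 0.1674, 0.1017]
tool_rot: [-0.0, 0.767, 0.641, -0.001]
contact_force: [0.5, -0.9, 0.3]
gripper_width: 0.652
grasp_force: 0.0
```

>>> {"api": "servo_tool", "payload": {
  "motion": [
    [[0,0,0.005,0,0,0,0.65],[0,0,0.01,0,0,0,0.65],[0,0,0.012,0,0,0,0.65],[0,0,0.012,0,0,0,0.65]]
  ]
}}

```text
t: 5.3
eef_pos: [0.553, 0.1671, 0.0894]
tool_rot: [-0.0, 0.767, 0.641, -0.001]
contact_force: [0.1, -0.2, -0.7]
gripper_width: 0.652
grasp_force: 0.0
```

>>> {"api": "servo_tool", "payload": {
  "motion": [
    [[0,0,0.003,0,0,0,0.65],[0,0,0.006,0,0,0,0.65],[0,0,0.006,0,0,0,0.65]]
  ]
}}

```text
t: 5.55
eef_pos: [0.5533, 0.1673, 0.084]
tool_rot: [-0.0, 0.767, 0.641, -0.0]
contact_force: [-0.8, -0.2, 0.4]
gripper_width: 0.648
grasp_force: 0.0
```

>>> {"api": "servo_tool", "payload": {
  "motion": [
    [[0,0,0.003,0,0,0,0.65],[0,0,0.006,0,0,0,0.65],[0,0,0.006,0,0,0,0.65]]
  ]
}}

```text
t: 5.8
eef_pos: [0.5532, 0.1674, 0.078]
tool_rot: [-0.0, 0.767, 0.641, -0.0]
contact_force: [-0.2, 0.6, 0.9]
gripper_width: 0.648
grasp_force: 0.0
```

>>> {"api": "servo_tool", "payload": {
  "motion": [
    [[0,0,0.003,0,0,0,0.65],[0,0,0.006,0,0,0,0.65],[0,0,0.006,0,0,0,0.65]]
  ]
}}

```text
t: 6.05
eef_pos: [0.5525, 0.1677, 0.0721]
tool_rot: [-0.001, 0.767, 0.641, -0.001]
contact_force: [-3.4, 1.1, 4.8]
gripper_width: 0.652
grasp_force: 2.5
```

>>> {"api": "servo_tool", "payload": {
  "motion": [
    [[0,0,0.003,0,0,0,0.65],[0,0,0.006,0,0,0,0.65],[0,0,0.006,0,0,0,0.65]]
  ]
}}

```text
t: 6.3
eef_pos: [0.5525, 0.1679, 0.0662]
tool_rot: [-0.001, 0.767, 0.641, -0.001]
contact_force: [-4.7, 0.9, 5.8]
gripper_width: 0.649
grasp_force: 3.0
```

Run:
```python
from h import *
import cv2
tcp(); print(bot.get_obs()["torque"])
a=bot.read_camera("scene")["img"][95:215,240:365,::-1]
a=cv2.resize(a,None,fx=4.9,fy=4.9,interpolation=cv2.INTER_CUBIC)
cv2.imwrite("pics/p6.png",(255*(a/255.)**.4).astype('uint8'))
```

```text
t 6.3 tcp in loader -0.2278 -0.0657 0.0662 yaw err -0.0009 tilt -0.002 F loader -0.01 -4.8 5.83
[ 0.2845668   1.28240902 -0.04232877]
```

View pics/p6.png

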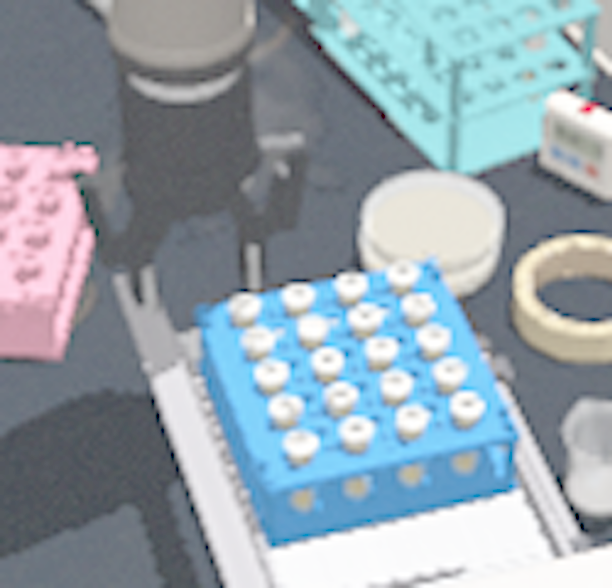

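The fingers sit at (150,310) on the bar and (253,285) behind the rack, and the bar is going down. The sideways load is the bar's arc dragging the finger outward, so I'll follow that arc while I press and back off slightly from the rack.

>>> {"api": "servo_tool", "payload": {
  "motion": [
    [[0.004,-0.001,0.003,0,0,0,0.65],[0.008,-0.003,0.006,0,0,0,0.65],[0.008,-0.004,0.009,0,0,0,0.65],[0.008,-0.005,0.012,0,0,0,0.65],[0.008,-0.006,0.015,0,0,0,0.65],[0.008,-0.006,0.016,0,0,0,0.65],[0.008,-0.006,0.016,0,0,0,0.65]]
  ]
}}

```text
t: 6.93
eef_pos: [0.5512, 0.1757, 0.0514]
tool_rot: [0.001, 0.768, 0.641, 0.001]
contact_force: [0.9, -2.3, 6.9]
gripper_width: 0.647
grasp_force: 2.8
```

>>> {"api": "servo_tool", "payload": {
  "motion": [
    [[0,0,0.001,0,0,0,0.65],[0,0,0.002,0,0,0,0.65],[0,0,0.002,0,0,0,0.65]]
  ]
}}

```text
t: 7.18
eef_pos: [0.5509, 0.1757, 0.0495]
tool_rot: [0.001, 0.768, 0.641, 0.001]
contact_force: [-0.5, -1.9, 6.1]
gripper_width: 0.648
grasp_force: 3.0
```

>>> {"api": "servo_tool", "payload": {
  "motion": [
    [[0,0,0.001,0,0,0,0.65],[0,0,0.002,0,0,0,0.65],[0,0,0.002,0,0,0,0.65]]
  ]
}}

```text
t: 7.43
eef_pos: [0.5507, 0.1757, 0.0476]
tool_rot: [0.001, 0.768, 0.641, 0.001]
contact_force: [-0.6, -2.3, 7.6]
gripper_width: 0.65
grasp_force: 3.9
```

>>> {"api": "servo_tool", "payload": {
  "motion": [
    [[0,0,0.001,0,0,0,0.65],[0,0,0.002,0,0,0,0.65],[0,0,0.002,0,0,0,0.65]]
  ]
}}

```text
t: 7.68
eef_pos: [0.5507, 0.1758, 0.0468]
tool_rot: [0.0, 0.768, 0.641, 0.001]
contact_force: [-4.7, -2.3, 20.3]
gripper_width: 0.649
grasp_force: 10.2
```

>>> {"api": "servo_tool", "payload": {
  "motion": [
    [[0,0,0.001,0,0,0,0.65],[0,0,0.002,0,0,0,0.65],[0,0,0.002,0,0,0,0.65]]
  ]
}}

```text
t: 7.93
eef_pos: [0.5508, 0.1758, 0.0461]
tool_rot: [0.0, 0.768, 0.641, 0.001]
contact_force: [-8.9, -3.9, 32.1]
gripper_width: 0.653
grasp_force: 16.7
```

The bar is on its stop: force jumps at TCP z ≈ 0.047, which is 29 mm below first contact. I'll ease off to a light hold, then advance.

>>> {"api": "servo_tool", "payload": {
  "motion": [
    [[0,0,-0.0015,0,0,0,0.65],[0,0,-0.003,0,0,0,0.65],[0,0,-0.003,0,0,0,0.65],[0,0,-0.003,0,0,0,0.65]]
  ]
}}

```text
t: 8.27
eef_pos: [0.5508, 0.1758, 0.0473]
tool_rot: [0.001, 0.768, 0.641, 0.001]
contact_force: [-2.5, -3.3, 12.7]
gripper_width: 0.653
grasp_force: 6.6
```

>>> {"api": "servo_tool", "payload": {
  "motion": [
    [[-0.003,0,0,0,0,0,0.65],[-0.006,0,0,0,0,0,0.65],[-0.009,0,0,0,0,0,0.65],[-0.012,0,0,0,0,0,0.65],[-0.012,0,0,0,0,0,0.65]]
  ]
}}

```text
t: 8.68
eef_pos: [0.5495, 0.1676, 0.0476]
tool_rot: [-0.0, 0.767, 0.641, 0.003]
contact_force: [-0.9, 5.2, 9.1]
gripper_width: 0.649
grasp_force: 4.9
```

```bash
python3 -c "
from h import *
tcp()"
```

```text
t 8.6833 tcp in loader -0.227 -0.0686 0.0476 yaw err -0.0008 tilt 0.0042 F loader -4.94 -1.83 9.15
```

```bash
cat >> h.py <<'E'
import cv2
def rackx():
    c=bot.read_camera("top");i=c["img"].astype(int)
    m=(i[...,2]>150)&(i[...,0]<110)&(i[...,2]-i[...,0]>90);v,u=np.nonzero(m)
    n=cv2.undistortPoints(np.c_[u,v].astype(float)[:,None],c["K"],np.array([c["k1"],0,0,0.]))[:,0]
    d=np.c_[n,np.ones(len(n))]@c["pose"][:3,:3].T;o=c["pose"][:3,3]
    w=o+d*((.108-o[2])/d[:,2])[:,None]-[.577,-.068,0]
    cs,s=np.cos(-1.748),np.sin(-1.748);x=cs*w[:,0]+s*w[:,1];y=-s*w[:,0]+cs*w[:,1]
    k=(abs(y)<.07)&(x>-.25)&(x<.2);
    f=[(np.percentile(x[k&(abs(y-b)<.012)],99)-.0775).round(4) for b in(-.045,0,.045)];print("rack x from front edge at y=-45,0,45 mm:",f,k.sum())
E
python3 -c "
from h import *
rackx()"
```

```text
rack x from front edge at y=-45,0,45 mm: [np.float64(-0.1265), np.float64(-0.1258), np.float64(-0.1259)] 1545
```

>>> {"api": "servo_tool", "payload": {
  "motion": [
    [[-0.003,0,0,0,0,0,0.65],[-0.006,0,0,0,0,0,0.65],[-0.009,0,0,0,0,0,0.65],[-0.012,0,0,0,0,0,0.65],[-0.012,0,0,0,0,0,0.65]]
  ]
}}

```text
t: 9.15
eef_pos: [0.5474, 0.1557, 0.0475]
tool_rot: [-0.0, 0.767, 0.641, 0.003]
contact_force: [-0.3, 4.8, 9.8]
gripper_width: 0.649
grasp_force: 5.0
```

```bash
python3 -c "
from h import *
tcp();rackx()"
```

```text
t 9.15 tcp in loader -0.215 -0.0686 0.0475 yaw err -0.0007 tilt 0.0043 F loader -4.7 -1.17 9.83
rack x from front edge at y=-45,0,45 mm: [np.float64(-0.1265), np.float64(-0.1258), np.float64(-0.1259)] 1517
```

>>> {"api": "servo_tool", "payload": {
  "motion": [
    [[-0.003,0,0,0,0,0,0.65],[-0.006,0,0,0,0,0,0.65],[-0.009,0,0,0,0,0,0.65],[-0.012,0,0,0,0,0,0.65],[-0.016,0,0,0,0,0,0.65],[-0.02,0,0,0,0,0,0.65],[-0.024,0,0,0,0,0,0.65],[-0.028,0,0,0,0,0,0.65],[-0.03,0,0,0,0,0,0.65],[-0.03,0,0,0,0,0,0.65]]
  ]
}}

```text
t: 10.03
eef_pos: [0.5421, 0.1271, 0.0475]
tool_rot: [-0.0, 0.767, 0.642, 0.004]
contact_force: [-0.7, 8.0, 9.9]
gripper_width: 0.653
grasp_force: 5.6
```

```bash
python3 -c "
from h import *
tcp();rackx()"
```

```text
t 10.0333 tcp in loader -0.1859 -0.0688 0.0475 yaw err 0.0003 tilt 0.0041 F loader -7.78 -2.13 9.88
rack x from front edge at y=-45,0,45 mm: [np.float64(-0.1013), np.float64(-0.1023), np.float64(-0.1031)] 1479
```

>>> {"api": "servo_tool", "payload": {
  "motion": [
    [[-0.004,0,0,0,0,0,0.65],[-0.009,0,0,0,0,0,0.65],[-0.014,0,0,0,0,0,0.65],[-0.019,0,0,0,0,0,0.65],[-0.024,0,0,0,0,0,0.65],[-0.029,0,0,0,0,0,0.65],[-0.034,0,0,0,0,0,0.65],[-0.039,0,0,0,0,0,0.65],[-0.044,0,0,0,0,0,0.65],[-0.049,0,0,0,0,0,0.65],[-0.054,0,0,0,0,0,0.65],[-0.059,0,0,0,0,0,0.65],[-0.064,0,0,0,0,0,0.65],[-0.069,0,0,0,0,0,0.65],[-0.074,0,0,0,0,0,0.65],[-0.079,0,0,0,0,0,0.65],[-0.083,0,0,0,0,0,0.65],[-0.087,0,0,0,0,0,0.65],[-0.09,0,0,0,0,0,0.65],[-0.09,0,0,0,0,0,0.65]]
  ]
}}

```text
t: 11.75
eef_pos: [0.5262, 0.0385, 0.0474]
tool_rot: [-0.0, 0.767, 0.642, 0.003]
contact_force: [-0.5, 9.0, 12.7]
gripper_width: 0.649
grasp_force: 6.5
```

```bash
python3 -c "
from h import *
tcp();rackx()"
```

```text
t 11.75 tcp in loader -0.0959 -0.0688 0.0474 yaw err 0.0005 tilt 0.0039 F loader -8.74 -2.1 12.72
rack x from front edge at y=-45,0,45 mm: [np.float64(-0.0129), np.float64(-0.0147), np.float64(-0.0153)] 1371
```

>>> {"api": "servo_tool", "payload": {
  "motion": [
    [[-0.004,0,0,0,0,0,0.65],[-0.009,0,0,0,0,0,0.65],[-0.014,0,0,0,0,0,0.65],[-0.019,0,0,0,0,0,0.65],[-0.024,0,0,0,0,0,0.65],[-0.029,0,0,0,0,0,0.65],[-0.034,0,0,0,0,0,0.65],[-0.039,0,0,0,0,0,0.65],[-0.044,0,0,0,0,0,0.65],[-0.049,0,0,0,0,0,0.65],[-0.054,0,0,0,0,0,0.65],[-0.059,0,0,0,0,0,0.65],[-0.063,0,0,0,0,0,0.65],[-0.067,0,0,0,0,0,0.65],[-0.071,0,0,0,0,0,0.65],[-0.075,0,0,0,0,0,0.65],[-0.078,0,0,0,0,0,0.65],[-0.08,0,0,0,0,0,0.65],[-0.08,0,0,0,0,0,0.65]]
  ]
}}

```text
t: 13.38
eef_pos: [0.512, -0.0399, 0.0473]
tool_rot: [-0.001, 0.766, 0.642, 0.003]
contact_force: [-0.8, 11.9, 13.7]
gripper_width: 0.651
grasp_force: 7.8
```

>>> {"api": "servo_tool", "payload": {
  "motion": [
    [[-0.002,0,0,0,0,0,0.65],[-0.004,0,0,0,0,0,0.65],[-0.006,0,0,0,0,0,0.65],[-0.006,0,0,0,0,0,0.65]]
  ]
}}

```text
t: 13.72
eef_pos: [0.5109, -0.0458, 0.0473]
tool_rot: [-0.001, 0.766, 0.642, 0.003]
contact_force: [-2.6, 12.3, 15.3]
gripper_width: 0.653
grasp_force: 8.0
```

```bash
python3 -c "
from h import *
tcp()"
```

```text
t 13.7167 tcp in loader -0.0102 -0.069 0.0473 yaw err 0.0013 tilt 0.0031 F loader -11.69 -4.72 15.25
```

>>> {"api": "servo_tool", "payload": {
  "motion": [
    [[-0.002,0,-0.0005,0,0,0,0.65],[-0.004,0,-0.0008,0,0,0,0.65],[-0.006,0,-0.0008,0,0,0,0.65],[-0.006,0,-0.0008,0,0,0,0.65]]
  ]
}}

```text
t: 14.05
eef_pos: [0.509, -0.0537, 0.0474]
tool_rot: [-0.0, 0.767, 0.642, 0.002]
contact_force: [-0.3, 7.9, 9.4]
gripper_width: 0.655
grasp_force: 4.7
```

>>> {"api": "servo_tool", "payload": {
  "motion": [
    [[-0.001,0,0,0,0,0,0.65],[-0.002,0,0,0,0,0,0.65],[-0.002,0,0,0,0,0,0.65]]
  ]
}}

```text
t: 14.3
eef_pos: [0.5087, -0.0553, 0.0474]
tool_rot: [-0.0, 0.767, 0.642, 0.002]
contact_force: [0.1, 7.4, 8.4]
gripper_width: 0.648
grasp_force: 5.0
```

>>> {"api": "servo_tool", "payload": {
  "motion": [
    [[-0.001,0,0,0,0,0,0.65],[-0.002,0,0,0,0,0,0.65],[-0.002,0,0,0,0,0,0.65]]
  ]
}}

```text
t: 14.55
eef_pos: [0.5086, -0.0559, 0.0474]
tool_rot: [-0.001, 0.766, 0.642, 0.002]
contact_force: [0.5, 11.5, 8.5]
gripper_width: 0.648
grasp_force: 7.2
```

```bash
python3 -c "
from h import *
tcp()"
```

```text
t 14.55 tcp in loader 0.0001 -0.0695 0.0474 yaw err 0.0019 tilt 0.0022 F loader -11.39 -1.58 8.47
```

>>> {"api": "servo_tool", "payload": {
  "motion": [
    [[-0.0005,0,0,0,0,0,0.65],[-0.001,0,0,0,0,0,0.65],[-0.001,0,0,0,0,0,0.65]]
  ]
}}

```text
t: 14.8
eef_pos: [0.5086, -0.056, 0.0474]
tool_rot: [-0.001, 0.766, 0.643, 0.003]
contact_force: [-0.5, 13.5, 8.9]
gripper_width: 0.65
grasp_force: 8.2
```

Run:
```python
from h import *
tcp()
c=bot.read_camera("scene");i=c["img"];cv2.imwrite("pics/p7.png",cv2.resize(i[165:290,265:400,::-1],None,fx=4.4,fy=4.4,interpolation=cv2.INTER_CUBIC))
```

```text
t 14.8 tcp in loader 0.0002 -0.0694 0.0474 yaw err 0.0029 tilt 0.0022 F loader -13.22 -2.83 8.87
```

View pics/p7.png

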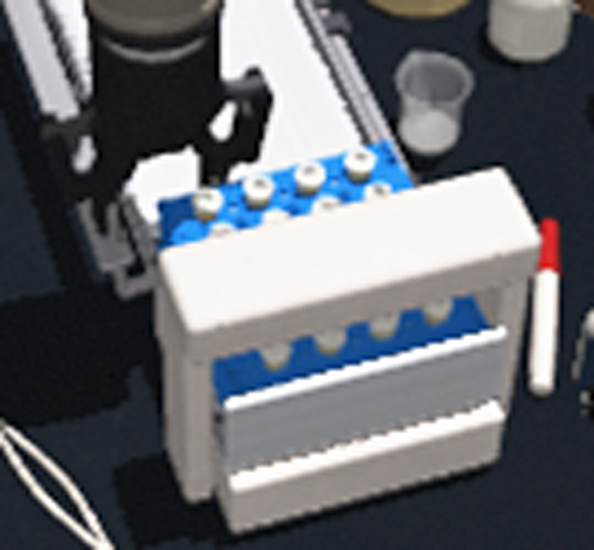

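The rack is home under the head: its rear caps are at (205,200) to (360,160), its front is against the stop, and the push force rose with no further travel. Next I'll back off while still holding the bar, then let it rise.

>>> {"api": "servo_tool", "payload": {
  "motion": [
    [[0.003,0,0,0,0,0,0.65],[0.006,0,0,0,0,0,0.65],[0.009,0,0,0,0,0,0.65],[0.012,0,0,0,0,0,0.65],[0.012,0,-0.003,0,0,0,0.65],[0.012,0.001,-0.007,0,0,0,0.65],[0.012,0.002,-0.011,0,0,0,0.65],[0.012,0.003,-0.015,0,0,0,0.65],[0.012,0.004,-0.019,0,0,0,0.65],[0.012,0.005,-0.023,0,0,0,0.65],[0.012,0.005,-0.027,0,0,0,0.65],[0.012,0.005,-0.031,0,0,0,0.65],[0.012,0.005,-0.036,0,0,0,0.65],[0.012,0.005,-0.05,0,0,0,0.65],[0.012,0.005,-0.075,0,0,0,0.65],[0.012,0.005,-0.1,0,0,0,0.65],[0.012,0.005,-0.12,0,0,0,0.65],[0.012,0.005,-0.12,0,0,0,0.65]]
  ]
}}

```text
t: 16.35
eef_pos: [0.5156, -0.0493, 0.1701]
tool_rot: [0.001, 0.767, 0.641, 0.003]
contact_force: [0.8, -0.2, 0.1]
gripper_width: 0.654
grasp_force: 0.0
```

>>> {"api": "servo_tool", "payload": {
  "motion": [
    [[0.03,0,-0.01,0,0,0,0.65],[0.06,0,-0.02,0,0,0,0.65],[0.1,0,-0.03,0,0,0,0.65],[0.13,0,-0.03,0,0,0,0.65],[0.16,0,-0.03,0,0,0,0.65],[0.2,0,-0.03,0,0,0,0.65],[0.24,0,-0.03,0,0,0,0.65],[0.25,0,-0.03,0,0,0,0.65],[0.25,0,-0.03,0,0,0,0.65],[0.25,0,-0.03,0,0,0,0.65]]
  ]
}}

```text
t: 17.18
eef_pos: [0.5569, 0.1967, 0.1954]
tool_rot: [-0.0, 0.767, 0.642, -0.001]
contact_force: [-0.2, -1.5, -0.7]
gripper_width: 0.651
grasp_force: 0.0
```

Run:
```python
from h import *
tcp()
c=bot.read_camera("top");i=c["img"].astype(int)
L=[.577,-.068,-1.748]
# rack rear edge: blue pixels, unprojected at plate height
m=(i[...,2]>150)&(i[...,0]<110)&(i[...,2]-i[...,0]>90);v,u=np.nonzero(m)
n=cv2.undistortPoints(np.c_[u,v].astype(float)[:,None],c["K"],np.array([c["k1"],0,0,0.]))[:,0]
d=np.c_[n,np.ones(len(n))]@c["pose"][:3,:3].T;o=c["pose"][:3,3];w=o+d*((.108-o[2])/d[:,2])[:,None]-[L[0],L[1],0]
cs,s=np.cos(L[2]),np.sin(L[2]);x=cs*w[:,0]+s*w[:,1];y=-s*w[:,0]+cs*w[:,1];k=(abs(y)<.07)&(x>-.25)&(x<.2)
print("rear edge +.0775:",[(np.percentile(x[k&(abs(y-b)<.012)],1)+.0775).round(4) for b in(-.045,0,.045)])
# bar compared with the first picture (up then)
a=cv2.imread("pics/top0.png")[:,:,::-1].astype(int)
P=np.array([(X,-.097,.105) for X in np.linspace(-.05,.02,8)]);q=proj(c,l2w(L,P)).round().astype(int)
W=[[(z-a)[p[1]-6:p[1]+7,p[0]].mean(1).round().tolist() for p in q[[0,-1]]] for z in (i,)];print(W)
```

```text
t 17.1833 tcp in loader -0.257 -0.0665 0.1954 yaw err 0.0006 tilt -0.0015 F loader 1.52 0.11 -0.7
rear edge +.0775: [np.float64(0.0891), np.float64(0.0878), np.float64(0.0863)]
[[[104.0, 41.0, 2.0, -2.0, -0.0, -0.0, 0.0, 0.0, 0.0, 0.0, 0.0, 1.0, 3.0], [-109.0, -56.0, -8.0, 0.0, -1.0, 0.0, 0.0, 0.0, -1.0, -1.0, -1.0, 2.0, 2.0]]]
```

The rack measures at x ≈ 0.088 (home is 0.0885), the bar looks the same as in the first picture, and the robot touches nothing. I'm handing in.

```bash
python3 -c "
from station import bot
print(bot.hand_in())"
```

```text
the job is handed in; nothing more can be done
None
```

The rack is home against the end stop (measured at loader x ≈ 88 mm; home is 88.5 mm), the bar is back up behind it, the robot is clear, and the job was handed in at about 17 s; the hand-in returned no verdict.

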